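# Draw the battery stick out of the rover

### The arm

A 6-joint arm with a two-finger parallel gripper is mounted at the origin on the work surface. World frame = base frame: x ahead of the robot, y to its left, z up, the work surface at z = 0. Lengths are in m, angles in rad, forces in N, time in s.
With the tool pointing down it reaches from about 0.35 to 0.775 m from the base axis. Payload 5.5 kg.
Tool frame: the origin (TCP) lies at the very end of the fingers, on their centre line; the grasp point (between the pads) lies 19 mm behind it; z points along the fingers, x is the direction in which the jaws open and shut, and the axes are right-handed (so a half turn about z gives the same grasp; the last joint's range is limited). The gripper opens to 85 mm and grips with 20 to 120 N. Pads are 22 mm wide; open, the fingers measure 114 mm over their backs; the gripper's body (76 mm by 85 mm) begins 54 mm behind the grasp point. The pads swing forward as they close: fully open they stand 13 mm farther back than shut.
Start: joints at [-1.409, 0.313, 0.046, 1.304, 0, 1.431], TCP at [0.171, -0.549, 0.231] pointing down, gripper open.
Joint ranges: [-2.76, 2.76], [-0.86, 1.69], [-1.03, 1.26], [-2.2, 2.34], [-1.47, 1.5], [-3.14, 3.14]. Speed limits (rad/s): [2.57, 2.57, 3.14, 3.14, 3.14, 3.14].

### API

Orientations are given as a unit quaternion [w, x, y, z].
In Python, from workcell import env gives the robot as it stands.
- The arm moves only by the shell command python3 -m inch 'ROWS' [FORCE]. ROWS is JSON, a list of rows, each a list of 7 numbers: the turn, a rotation vector about the tool's x, y, z each as a share of 8 degrees, from -1 to 1, then the shift along the tool's x, y, z each as a share of 0.05 m, from -1 to 1, then the closure, from 0 (fully open) to 1 (shut). A call has 1 to 12 rows; each row shifts and turns the commanded pose from where the row before left it, along the tool's axes as they then stand; what a row does not reach is not made up. A row lasts 1/10 s, in which the tool goes at most 50 mm and 8.59 degrees, less where a joint would pass 70% of its speed; a pose out of reach is approached as far as the arm can. A call with a number of a shift or a turn outside -1 to 1 is refused whole. A call with a gripper value outside its range is refused whole. The fingers move at their own pace and stop on an object; FORCE is the grip in N (left out, the last holds). Time passes only in rows, so rows that do not move let the fingers close. It gives the time, the measured TCP pose, the force and the opening at its end, in the units of the state.
- env.get_state(): the state, without advancing time (a new reading comes with each control period).
- env.read_camera(name): name is "side" or "top" or "wrist"; returns the picture (480x640x3 uint8, red, green, blue); there is no depth.
- env.calibration(name): a dict with "fx", "fy", "cx", "cy" (pixels), "k1" (the pictures are not rectified: a ray, as slopes to the right and down, at radius r is drawn at 1 + k1 r^2 times it, then the intrinsics apply), "rvec" (rotation vector, rad) and "tvec" (3), from world to camera coordinates, as OpenCV has them; the wrist camera has in their place "hand_eye" (4x4, takes a point from camera to tool coordinates, whose origin is the TCP and whose axes are the tool frame's). Camera axes: x right, y down, z forward; pixel columns grow to the right and rows downward; lengths in m; the calibration is good to about 2 mm. A picture is of the moment at which its call begins: read the wrist's pose just before it. calibration takes no time and is no camera call.
- env.hand_in(): hands the job in, once; it reports no verdict.
The state is a dict: "clock": time; "joint_pos": joint angles; "qvel": joint speeds; "tau": joint torques, N m; "tcp_pos": TCP position; "orientation": TCP orientation; "wrist_force": force on the tool from outside, world axes, zero at the start; "ft_torque": the same for the moment, N m; "finger_gap": finger opening in m.
Only numpy, scipy, OpenCV 4.12 (cv2) and the standard library are available. Lean on these libraries where they do the work, as an engineer would, in place of code of your own. Each camera call takes 0.05 s, during which the arm holds its last target.

### The job

Take the flat battery out of the rover for a swap: swing the keeper bar back until it is fully clear of the hatch, then slide the battery towards the rover's tail, tilt its nose end up through the hatch and draw it out slantwise, without forcing it against the rover. Finish holding it in the gripper, level and still, with at least 10 cm of air between it and the top deck, the keeper left open; leave the screwdriver, the spare wheel and the computer mouse alone.

Things in the scene. Friction and masses are not known exactly. Their poses are not given: they have to be found in the camera images.
- rover: White two-deck rover on a dark service block, wheels off the desk, fixed; 296 mm long (x -168 to 128 mm), 206 wide over the orange-hubbed wheels. Origin on the desk below the hatch's middle; x to its nose (away from the robot), y left, z up. Upper deck 144 mm wide, underside z 108, top z 113. Boards on the deck: nose from x 94 mm, 10 mm high; tail behind x -122 mm, 17 mm high.
- hatch (a point): Middle of the hatch at the deck's top face (113 mm above the desk), axes as the rover's. The hatch is a rectangular hole in the 5 mm upper deck, 130 mm along the rover (x -65 to 65) and 64 mm across (y -32 to 32).
- bay (a point): Middle of the battery bay's floor below the hatch, 50 mm above the desk; axes as the rover's. Guide rails 12 mm high, inner faces at y -25 and 25 mm; end stops 30 mm high at x -154 and 113 mm. Otherwise the bay is free between floor and deck underside (58 mm), under the deck too.
- keeper_pivot (a point): Pivot axis of the keeper bar (vertical), on the upper deck's top face at rover x 0, y 46 mm.
- keeper_knob (a point): Middle of the top face of the keeper's upright black knob (16 mm diameter, 34 mm tall), 156 mm above the desk, 88 mm from the pivot axis. The aluminium bar under it is 14 mm wide, 6 mm thick, its top 122 mm above the desk, and reaches 8 mm beyond the knob's axis.
- keeper (a joint): Angle of the keeper bar, rad. 0: straight across the hatch, knob at the rover's right (-y), the bar just on the tail side of the battery handle, so that the battery cannot slide to the tail. Grows as the knob swings to the tail (clockwise from above); at 1.57 it lies along the hatch's left side, pointing to the tail; stop at 1.65. Friction 0.03 N m: it stays where left.
- pack: Flat battery: black and grey stick 180 mm long (x), 40 wide, 26 high, about 0.3 kg, with a tall red handle. Origin mid-underside, x to its red-banded nose end, z up. Lies loose on the bay floor, both ends under the deck, its middle about 10 mm noseward of the hatch's middle. Longer than the hatch: it leaves slanted by about 22 degrees after sliding some 45 mm tailward.
- pack_handle (a point): Middle of the handle's grip bar: 36 mm along the pack, 14 mm wide, 14 mm high, on two posts (36 mm over both, 14 wide) that stand on the pack. In the pack's frame x 25, y 0, z 88 mm: at the start 138 mm above the desk, 25 mm above the deck.
- pack_nose (a point): Middle of the nose end face of the pack (pack x 90, z 13 mm).
- pack_tail (a point): Middle of the tail end face of the pack (pack x -90, z 13 mm).
- screwdriver: Loose screwdriver with green handle, 170 mm long, lying on the desk at the rover's left. Leave alone.
- wheel: Loose spare wheel, 66 mm across, 26 mm high, black tyre and orange hub, lying flat on the desk at the rover's right. Leave alone.
- mouse: Loose black computer mouse, 104 by 56 mm, 36 mm high, on the desk at the rover's right. Leave alone.
Not all that is in view belongs to the job. There is more than one size of the pack; the job needs the middle-sized.

How it is judged:
By the outcome, as a careful person would: the job done as asked, in the order asked, and still so for the second after the job is handed in, while the arm keeps its last pose, push and grip.
It also fails if it takes over 53 s, if anything falls off the work surface, if the arm or the gripper's body presses on something with over 40 N, if the wrist force passes 120 N, or if a joint passes its speed limit or range.

## Working session

There is one attempt and no reset: what is moved stays moved. The work goes in short steps, Python scripts to look and compute and a shell command to move; the robot and the scene stay as the last step left them, time stands still between calls to the robot, and variables do not carry over. Pictures are saved under pics/ and viewed, and the job is handed in when it is done.

```bash
ls; mkdir -p pics; python3 - <<'E'
from workcell import env
import cv2
print(env.get_state())
for n in ("side","top","wrist"):
    print(n,env.calibration(n))
    cv2.imwrite(f"pics/a_{n}.png",env.read_camera(n)[:,:,::-1])
E
```

```text
pics
{'clock': 0.0, 'joint_pos': array([-1.40861658e+00,  3.14025998e-01,  4.49967037e-02,  1.30361348e+00,
        6.75126697e-06,  1.43119461e+00]), 'qvel': array([-0.00063215, -0.00196327,  0.00023609,  0.00025385,  0.0012615 ,
        0.00111641]), 'tau': array([-3.06259069e-03, -4.80624604e+01,  2.98534226e+01,  1.94665196e-02,
       -2.65806166e-04, -1.05418820e-05]), 'tcp_pos': array([ 0.17081143, -0.54851119,  0.23040157]), 'orientation': array([-6.47820663e-04,  8.05363435e-01, -5.92780639e-01, -6.57786139e-04]), 'wrist_force': array([-0.40031416, -0.1742865 , -0.27031381]), 'ft_torque': array([-0.03402026, -0.02586386, -0.02932948]), 'finger_gap': 0.0853861303857823}
side {'fx': 491.88687709007064, 'fy': 491.88687709007064, 'cx': 316.6487388875529, 'cy': 234.79886242336514, 'k1': -0.04378421138865022, 'rvec': array([ 0.83834997, -2.60065424,  1.00533768]), 'tvec': array([0.49424936, 0.38061945, 0.76661306])}
top {'fx': 562.9920867844626, 'fy': 562.9920867844626, 'cx': 318.20007755627313, 'cy': 233.53245485822686, 'k1': 0.005334841666580217, 'rvec': array([ 2.17327641, -2.13027498,  0.15881851]), 'tvec': array([-0.02276282,  0.65462166,  1.12678731])}
wrist {'fx': 367.2120777428892, 'fy': 367.2120777428892, 'cx': 322.51289592100926, 'cy': 239.74076667593766, 'k1': -0.02507622826443286, 'hand_eye': array([[ 9.99999245e-01,  1.22601872e-03,  8.05508679e-05,
         7.49203476e-05],
       [-1.19815254e-03,  9.58550719e-01,  2.84919433e-01,
        -7.28309165e-02],
       [ 2.72104466e-04, -2.84919315e-01,  9.58551464e-01,
        -1.42856407e-01],
       [ 0.00000000e+00,  0.00000000e+00,  0.00000000e+00,
         1.00000000e+00]])}
```

View pics/a_side.png

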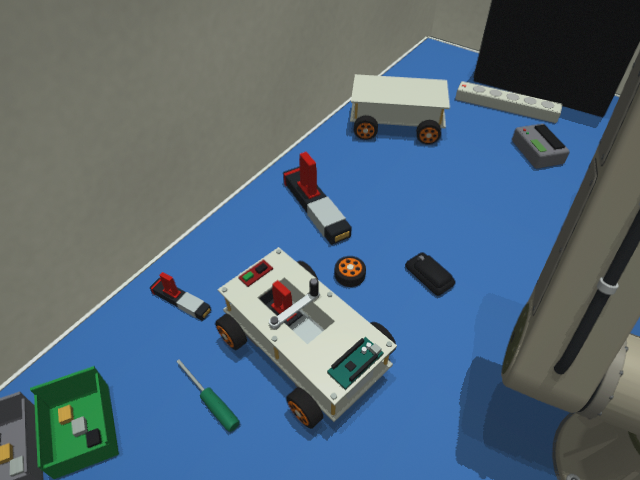

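View pics/a_top.png

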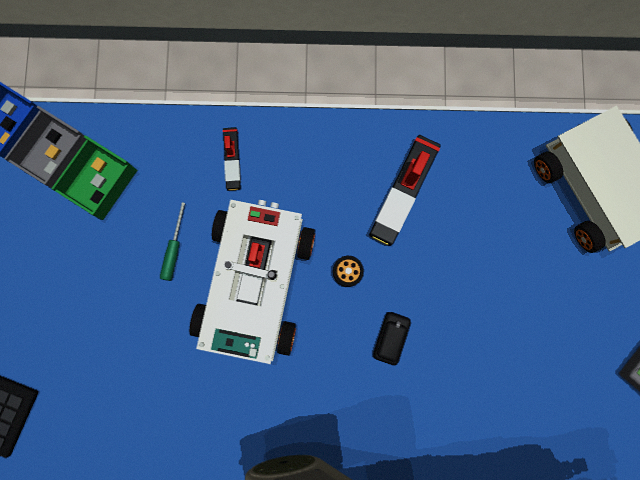

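View pics/a_wrist.png

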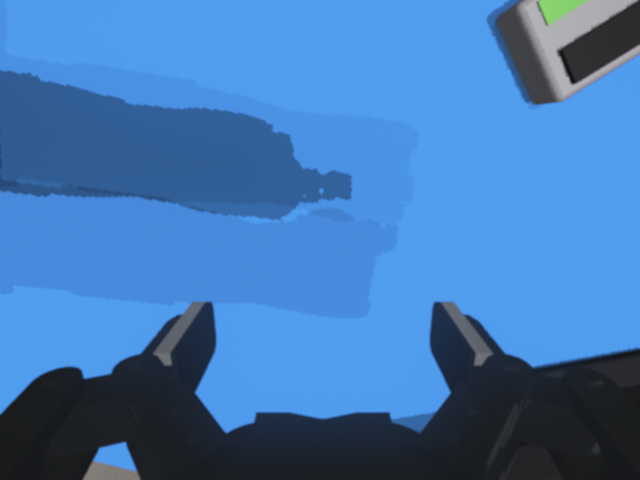

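```bash
cat > h.py <<'E'
import numpy as np, cv2
from scipy.spatial.transform import Rotation as R
from workcell import env
def cam(n, st=None):
    c=env.calibration(n)
    if n=="wrist":
        H=c["hand_eye"]; q=st["orientation"]; Rt=R.from_quat([q[1],q[2],q[3],q[0]]).as_matrix()
        return c, Rt@H[:3,:3], Rt@H[:3,3]+st["tcp_pos"]
    Rm=cv2.Rodrigues(c["rvec"])[0]
    return c, Rm.T, -Rm.T@c["tvec"]
def ray(n,uv,st=None):
    c,Rc,o=cam(n,st)
    x=(uv[0]-c["cx"])/c["fx"]; y=(uv[1]-c["cy"])/c["fy"]
    rd=np.hypot(x,y); r=rd
    for _ in range(20): r=rd/(1+c["k1"]*r*r)
    s=r/rd if rd>0 else 1
    d=Rc@np.array([x*s,y*s,1]); return o,d/np.linalg.norm(d)
def onz(n,uv,z,st=None):
    o,d=ray(n,uv,st); return o+d*(z-o[2])/d[2]
def proj(n,P,st=None):
    c,Rc,o=cam(n,st); p=Rc.T@(np.array(P)-o); x,y=p[0]/p[2],p[1]/p[2]
    f=1+c["k1"]*(x*x+y*y); return np.array([c["fx"]*x*f+c["cx"],c["fy"]*y*f+c["cy"]])
def tri(rs):
    A=np.zeros((3,3));b=np.zeros(3)
    for o,d in rs:
        M=np.eye(3)-np.outer(d,d);A+=M;b+=M@o
    p=np.linalg.solve(A,b); return p,[np.linalg.norm((np.eye(3)-np.outer(d,d))@(p-o)) for o,d in rs]
E
python3 - <<'E'
import cv2
a=cv2.imread('pics/a_top.png')[185:375,180:330]; cv2.imwrite('pics/b_top.png',cv2.resize(a,None,fx=3.1,fy=3.1,interpolation=cv2.INTER_CUBIC))
a=cv2.imread('pics/a_side.png')[240:430,210:405]; cv2.imwrite('pics/b_side.png',cv2.resize(a,None,fx=3.1,fy=3.1,interpolation=cv2.INTER_CUBIC))
E
python3 - <<'E'
from h import *
im=cv2.imread('pics/a_top.png'); hsv=cv2.cvtColor(im,cv2.COLOR_BGR2HSV)
m=((hsv[...,1]<60)&(hsv[...,2]>150)).astype(np.uint8); m[:190]=0;m[380:]=0;m[:,:180]=0;m[:,330:]=0
m=cv2.morphologyEx(m,cv2.MORPH_OPEN,np.ones((3,3),np.uint8))
cs,_=cv2.findContours(m,cv2.RETR_EXTERNAL,cv2.CHAIN_APPROX_NONE); k=max(cs,key=cv2.contourArea)
r=cv2.minAreaRect(k); bx=cv2.boxPoints(r); print(r,bx)
W=np.array([onz('top',p,0.113) for p in bx]); print(W.round(4)); print(np.linalg.norm(np.roll(W,-1,0)-W,axis=1))
E
```

```text
((249.75120544433594, 281.16094970703125), (76.9670181274414, 153.9340362548828), 12.094757080078125) [[195.9951  348.35608]
 [228.24875 197.83899]
 [303.50732 213.96582]
 [271.25366 364.4829 ]]
[[0.4199 0.2191 0.113 ]
 [0.7131 0.17   0.113 ]
 [0.6839 0.0204 0.113 ]
 [0.3926 0.075  0.113 ]]
[0.29724556 0.15237316 0.29635045 0.14667207]
```

View pics/b_top.png

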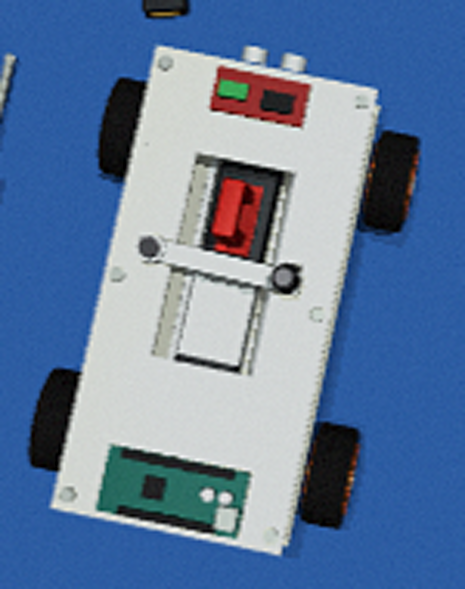

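View pics/b_side.png

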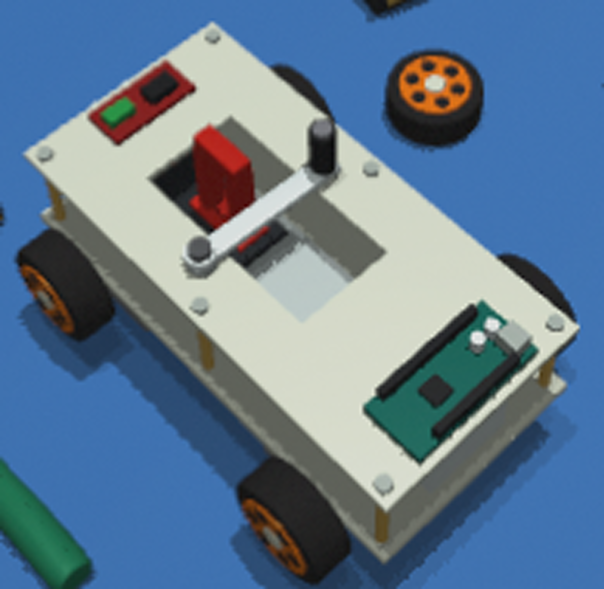

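```bash
python3 - <<'E'
from h import *
from scipy.optimize import least_squares
s=3.1
L={'NL':(128,72),'NR':(128,-72),'TL':(-168,72),'TR':(-168,-72),'hNL':(65,32),'hNR':(65,-32),'hTL':(-65,32),'hTR':(-65,-32)}
top={'NL':(158,47),'NR':(377,91),'TL':(52,508),'hNL':(197,154),'hNR':(295,172),'hTL':(152,355),'hTR':(250,375),'TR':(279,552)}
side={'NR':(212,22),'NL':(25,155),'TL':(387,507),'TR':(578,327),'hNR':(231,118),'hNL':(150,181),'hTL':(302,322),'hTR':(385,250)}
a=[];b=[];lab=[]
for n,D,off in (('top',top,(180,185)),('side',side,(210,240))):
    for k,(u,v) in D.items():
        P=onz(n,((u+.5)/s+off[0]-.5,(v+.5)/s+off[1]-.5),.113); a.append(L[k]);b.append(P[:2]);lab.append(n+k)
a=np.array(a)/1000;b=np.array(b)
def res(p,a=a,b=b):
    c,s=np.cos(p[2]),np.sin(p[2]); return (a@np.array([[c,s],[-s,c]])+p[:2]-b).ravel()
for nm,ii in(('all',slice(None)),('top',slice(0,8)),('side',slice(8,16))):
    r=least_squares(lambda p:res(p,a[ii],b[ii]),[.55,.12,0]); print(nm,r.x.round(4))
r=least_squares(res,[.55,.12,0])
for l,e in zip(lab,r.fun.reshape(-1,2)): print(l,(e*1000).round(1))
p=r.x
c,sn=np.cos(p[2]),np.sin(p[2]);Rm=np.array([[c,-sn],[sn,c]])
# knob: top face center px in both views
f=lambda n,u,v,off:ray(n,((u+.5)/s+off[0]-.5,(v+.5)/s+off[1]-.5))
K,e=tri([f('top',287,276,(180,185)),f('side',322,130,(210,240))]);print('knob',K,e,'rover',Rm.T@(K[:2]-p[:2]))
K=onz('top',((287.5)/s+179.5,(276.5)/s+184.5),.156);print('knobtop',K,Rm.T@(K[:2]-p[:2]))
K=onz('side',((322.5)/s+209.5,(128.5)/s+239.5),.156);print('knobside',K,Rm.T@(K[:2]-p[:2]))
# handle top z .145
for q in ((220,180),(243,180),(240,248),(215,243)):
    K=onz('top',((q[0]+.5)/s+179.5,(q[1]+.5)/s+184.5),.145);print('hdl',K,(Rm.T@(K[:2]-p[:2])))
for q in ((212,125),(250,160),(227,178),(195,138)):
    K=onz('side',((q[0]+.5)/s+209.5,(q[1]+.5)/s+239.5),.145);print('hdls',K,(Rm.T@(K[:2]-p[:2])))
E
```

```text
all [ 0.572   0.1165 -0.1792]
top [ 0.5719  0.1182 -0.1806]
side [ 0.5721  0.1149 -0.1778]
topNL [ 1.6 -0.6]
topNR [ 1.5 -2. ]
topTL [-0.1 -0.9]
tophNL [ 0.8 -1.2]
tophNR [-0.4 -1.9]
tophTL [-0.3 -1.2]
tophTR [-0.6 -2.9]
topTR [-1.9 -2.5]
sideNR [-0.4  1.8]
sideNL [1.3 1.3]
sideTL [-1.1  2.7]
sideTR [-0.8  0.7]
sidehNR [0.8 0.7]
sidehNL [2.7 1.6]
sidehTL [-1.   2.5]
sidehTR [-2.1  1.8]
knob [0.56156136 0.07496237 0.15631448] [np.float64(0.00045663842884189774), np.float64(0.0004566384288418403)] rover [-0.00289844 -0.0427594 ]
knobtop [0.56198018 0.0752147  0.156     ] [-0.00253131 -0.04243645]
knobside [0.5620969  0.07346878 0.156     ] [-0.00210524 -0.0441336 ]
hdl [0.62069245 0.1188599  0.145     ] [0.0474609  0.01097528]
hdl [0.6209799  0.10478478 0.145     ] [ 0.05025265 -0.00282319]
hdl [0.57920836 0.10517641 0.145     ] [ 0.00908027 -0.00988364]
hdl [0.58195595 0.12050314 0.145     ] [0.00905186 0.00568739]
hdls [0.61835088 0.10095952 0.145     ] [ 0.04834758 -0.00705582]
hdls [0.58629127 0.1075203  0.145     ] [ 0.01563194 -0.00631476]
hdls [0.58906929 0.12427774 0.145     ] [0.01537844 0.0106695 ]
hdls [0.62035581 0.11350089 0.145     ] [0.0480849  0.00564208]
```

```bash
cat > plan.py <<'E'
from h import *
import sys
RV=np.array([.572,.1165]);RY=-.1792
def rov(x,y,z): 
    c,s=np.cos(RY),np.sin(RY); return np.array([RV[0]+c*x-s*y,RV[1]+s*x+c*y,z])
def torov(P):
    c,s=np.cos(RY),np.sin(RY);d=np.array(P)[:2]-RV; return np.array([c*d[0]+s*d[1],-s*d[0]+c*d[1],P[2]])
def Rt(st):
    q=st["orientation"];return R.from_quat([q[1],q[2],q[3],q[0]]).as_matrix()
def show():
    st=env.get_state();M=Rt(st)
    print('t',st['clock'].__round__(2),'tcp',st['tcp_pos'].round(4),'rov',torov(st['tcp_pos']).round(4),'gap',round(st['finger_gap'],4),'F',st['wrist_force'].round(1),'T',st['ft_torque'].round(2))
    print('toolx yaw deg',np.degrees(np.arctan2(M[1,0],M[0,0])).round(2),'rel rover',(np.degrees(np.arctan2(M[1,0],M[0,0])-RY)).round(2),'z',M[:,2].round(4),'q',st['joint_pos'].round(3))
    return st,M
def to(P,yaw=None):
    """shift in tool units of 50mm, turn for tool-down x-yaw (world rad)"""
    st,M=show(); d=M.T@(np.array(P)-st['tcp_pos']); print('shift units',(d/.05).round(3),'mm',(d*1000).round(1))
    if yaw is not None:
        T=np.array([[np.cos(yaw),np.sin(yaw),0],[np.sin(yaw),-np.cos(yaw),0],[0,0,-1]])
        print('turn units',(np.degrees(R.from_matrix(M.T@T).as_rotvec())/8).round(3))
E
python3 - <<'E'
from plan import *
to([.562,.0748,.25],np.radians(168.1))
E
```

```text
t 0.15 tcp [ 0.1708 -0.5486  0.2306] rov [-0.2762 -0.726   0.2306] gap 0.0852 F [ 1.1  0.3 -1.1] T [0.02 0.   0.03]
toolx yaw deg -72.71 rel rover -62.44 z [-2.0e-04  1.4e-03 -1.0e+00] q [-1.409  0.314  0.045  1.304 -0.     1.431]
shift units [ -9.58  -11.176  -0.372] mm [-479.  -558.8  -18.6]
turn units [1.0000e-02 8.0000e-03 1.4899e+01]
```

```bash
python3 -m inch '[[0,0,-1,0,0,-0.2,0],[0,0,-1,0,0,-0.2,0],[0,0,-1,0,0,0,0],[0,0,-1,0,0,0,0],[0,0,-1,0,0,0,0],[0,0,-1,0,0,0,0],[0,0,-1,0,0,0,0],[0,0,-1,0,0,0,0],[0,0,-1,0,0,0,0],[0,0,-1,0,0,0,0],[0,0,-1,0,0,0,0],[0,0,-1,0,0,0,0]]' && python3 -m inch '[[0,0,-1,0,0,0,0],[0,0,-1,0,0,0,0],[0,0,-1,0,0,0,0],[0,0,-1,0,0,0,0],[0,0,-1,0,0,0,0],[0,0,-1,0,0,0,0],[0,0,-1,0,0,0,0],[0,0,-1,0,0,0,0],[0,0,-1,0,0,0,0],[0,0,-1,0,0,0,0],[0,0,-1,0,0,0,0],[0,0,-1,0,0,0,0]]' && python3 -m inch '[[0,0,-1,0,0,0,0],[0,0,-1,0,0,0,0],[0,0,-1,0,0,0,0],[0,0,-1,0,0,0,0],[0,0,-1,0,0,0,0],[0,0,-1,0,0,0,0],[0,0,0,0,0,0,0],[0,0,0,0,0,0,0]]'
python3 - <<'E'
from plan import *
to([.562,.0748,.25],np.radians(168.1))
E
```

```text
clock: 1.35
tcp_pos: [0.1709, -0.5488, 0.2509]
orientation: [-0.0, 0.979, 0.205, 0.0]
wrist_force: [-0.3, 0.0, -0.0]
finger_gap: 0.0856
clock: 2.55
tcp_pos: [0.1709, -0.5488, 0.2509]
orientation: [-0.0, 0.503, 0.864, 0.0]
wrist_force: [0.3, 0.5, 0.2]
finger_gap: 0.0854
clock: 3.35
tcp_pos: [0.1709, -0.5489, 0.2511]
orientation: [-0.0, 0.112, 0.994, 0.0]
wrist_force: [0.5, -0.5, -0.7]
finger_gap: 0.0853
t 3.35 tcp [ 0.1709 -0.5489  0.2511] rov [-0.2761 -0.7262  0.2511] gap 0.0853 F [ 0.5 -0.5 -0.7] T [ 0.    0.01 -0.01]
toolx yaw deg 167.1 rel rover 177.37 z [-1.e-04  4.e-04 -1.e+00] q [-1.409  0.309  0.089  1.351 -0.    -2.754]
shift units [-4.841 13.905  0.026] mm [-242.   695.3    1.3]
turn units [ 0.003 -0.001 -0.125]
```

```bash
python3 -m inch '[[0,0,-0.12,-0.3,0.87,0,0],[0,0,0,-0.3,0.87,0,0],[0,0,0,-0.3,0.87,0,0],[0,0,0,-0.3,0.87,0,0],[0,0,0,-0.3,0.87,0,0],[0,0,0,-0.3,0.87,0,0],[0,0,0,-0.3,0.87,0,0],[0,0,0,-0.3,0.87,0,0],[0,0,0,-0.3,0.87,0,0],[0,0,0,-0.3,0.87,0,0],[0,0,0,-0.3,0.87,0,0],[0,0,0,-0.3,0.87,0,0]]' && python3 -m inch '[[0,0,0,-0.3,0.87,0,0],[0,0,0,-0.3,0.87,0,0],[0,0,0,0,0,0,0],[0,0,0,0,0,0,0]]'
python3 - <<'E'
from plan import *
to([.562,.0748,.25],np.radians(168.1))
st=env.get_state();cv2.imwrite('pics/c_wrist.png',env.read_camera('wrist')[:,:,::-1])
print(proj('wrist',[.562,.0748,.156],st), proj('wrist',rov(0,46,.113)*0+rov(0,.046,.125),st))
E
```

```text
clock: 4.55
tcp_pos: [0.4547, -0.0732, 0.2515]
orientation: [0.0, 0.104, 0.995, -0.0]
wrist_force: [1.5, -1.4, -0.7]
finger_gap: 0.0854
clock: 4.95
tcp_pos: [0.5012, 0.0051, 0.2509]
orientation: [-0.0, 0.102, 0.995, -0.0]
wrist_force: [-0.3, -0.3, -0.4]
finger_gap: 0.0856
t 4.95 tcp [0.5012 0.0051 0.2509] rov [-0.0498 -0.1222  0.2509] gap 0.0856 F [-0.3 -0.3 -0.4] T [-0.    0.   -0.03]
toolx yaw deg 168.31 rel rover 178.57 z [-9.e-04 -3.e-04 -1.e+00] q [-0.15   0.165 -0.098  1.308 -0.    -1.516]
shift units [-0.908  1.611  0.017] mm [-45.4  80.6   0.9]
turn units [-0.004 -0.005  0.026]
[261.33447121 346.01461926] [271.45689199 413.09603612]
```

View pics/c_wrist.png

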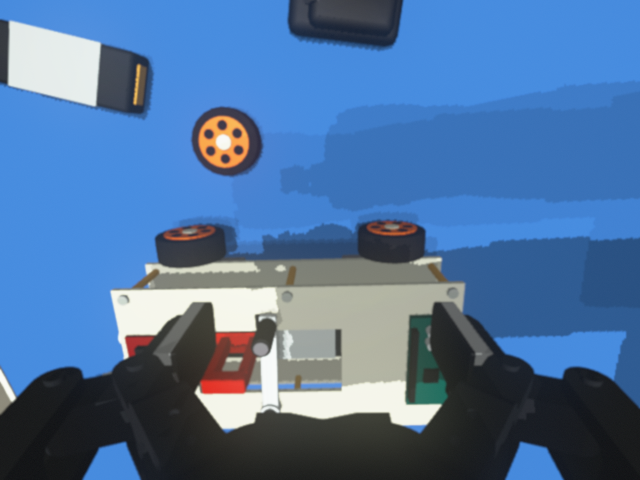

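```bash
python3 -m inch '[[0,0,0,-0.45,0.8,0,0],[0,0,0,-0.45,0.81,0,0],[0,0,0,0,0,0.6,0],[0,0,0,0,0,0.6,0],[0,0,0,0,0,0,0],[0,0,0,0,0,0,0]]'
python3 - <<'E'
from plan import *
to([.562,.0748,.128],np.radians(168.1))
st=env.get_state();cv2.imwrite('pics/d_wrist.png',env.read_camera('wrist')[:,:,::-1]);cv2.imwrite('pics/d_side.png',env.read_camera('side')[200:440,180:500,::-1].repeat(2,0).repeat(2,1))
print(proj('wrist',[.562,.0748,.156],st))
E
```

```text
clock: 5.6
tcp_pos: [0.5609, 0.0723, 0.1915]
orientation: [-0.001, 0.104, 0.995, -0.0]
wrist_force: [0.6, -0.3, 0.4]
finger_gap: 0.0855
t 5.6 tcp [0.5609 0.0723 0.1915] rov [-0.003  -0.0455  0.1915] gap 0.0855 F [ 0.6 -0.3  0.4] T [ 0.03 -0.02 -0.04]
toolx yaw deg 168.1 rel rover 178.36 z [-1.5e-03 -2.0e-04 -1.0e+00] q [-0.014  0.31  -0.056  1.206 -0.    -1.377]
shift units [-0.013  0.054  1.27 ] mm [-0.6  2.7 63.5]
turn units [-0.004 -0.01  -0.   ]
[321.72626962 280.06234183]
```

View pics/d_wrist.png

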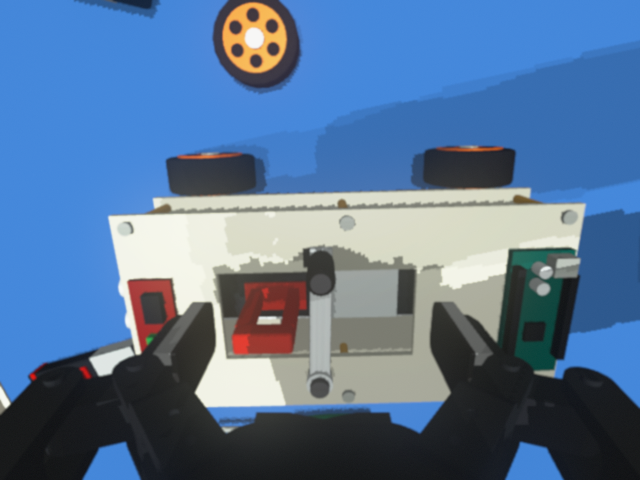

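View pics/d_side.png

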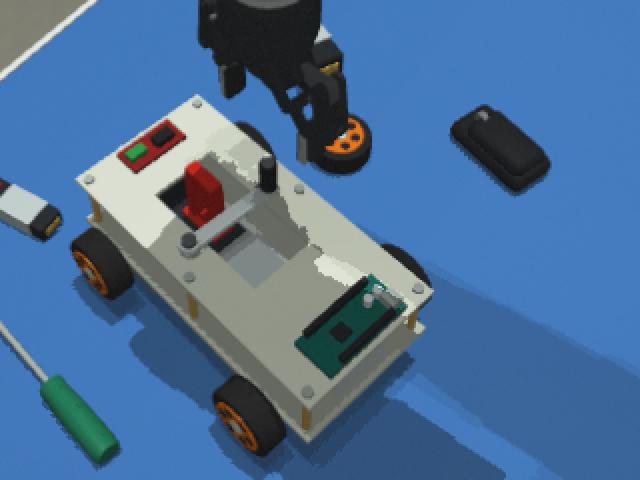

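```bash
python3 -m inch '[[0,0,0,0,0.05,0.5,0],[0,0,0,0,0,0.5,0],[0,0,0,0,0,0.27,0],[0,0,0,0,0,0,0.4],[0,0,0,0,0,0,0.8],[0,0,0,0,0,0,1],[0,0,0,0,0,0,1],[0,0,0,0,0,0,1],[0,0,0,0,0,0,1],[0,0,0,0,0,0,1]]' 25
python3 - <<'E'
from plan import *
show()
env and cv2.imwrite('pics/e_wrist.png',env.read_camera('wrist')[:,:,::-1])
E
```

```text
clock: 6.7
tcp_pos: [0.5628, 0.076, 0.1287]
orientation: [0.001, 0.102, 0.995, -0.0]
wrist_force: [-0.7, -0.4, 5.6]
finger_gap: 0.0151
t 6.7 tcp [0.5628 0.076  0.1287] rov [-0.0018 -0.0415  0.1287] gap 0.0151 F [-0.7 -0.4  5.6] T [-0.06  0.1  -0.01]
toolx yaw deg 168.25 rel rover 178.51 z [ 1.8e-03 -3.0e-04 -1.0e+00] q [-0.007  0.348 -0.161  1.06  -0.    -1.373]
```

View pics/e_wrist.png

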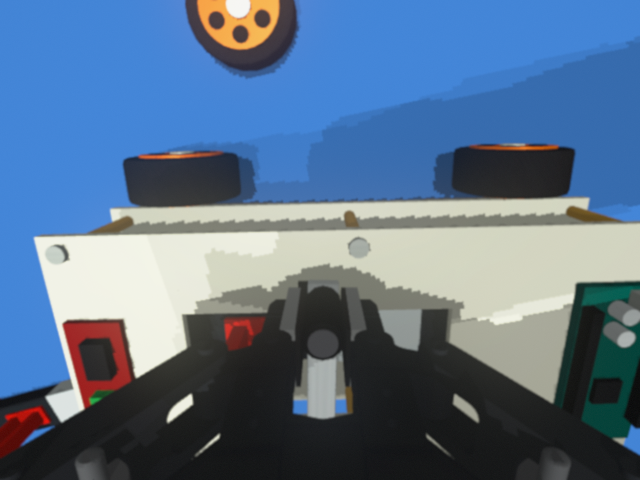

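```bash
python3 -m inch '[[0,0,0.47,0.115,0.004,0,1],[0,0,0.94,0.23,0.015,0,1],[0,0,0.94,0.23,0.015,0,1],[0,0,0,0,0,0,1],[0,0,0,0,0,0,1]]'
python3 - <<'E'
from plan import *
st,M=show()
p=torov(st['tcp_pos'])*1000-[0,46,0];print(np.hypot(p[0],p[1]),np.degrees(np.arctan2(-p[0],-p[1])))
E
```

```text
clock: 7.25
tcp_pos: [0.5361, 0.0868, 0.1287]
orientation: [0.001, 0.263, 0.965, 0.0]
wrist_force: [-0.3, 0.2, 5.5]
finger_gap: 0.0154
t 7.25 tcp [0.5361 0.0868 0.1287] rov [-0.03   -0.0356  0.1287] gap 0.0154 F [-0.3  0.2  5.5] T [ 0.14 -0.03 -0.02]
toolx yaw deg 149.51 rel rover 159.78 z [ 2.2e-03  3.0e-04 -1.0e+00] q [ 0.013  0.303 -0.226  1.039  0.    -1.026]
86.97320973596008 20.210601258536173
```

```bash
python3 -m inch '[[0,0,0.94,0.23,0.015,0,1],[0,0,0.94,0.23,0.015,0,1],[0,0,0.94,0.23,0.015,0,1],[0,0,0.94,0.23,0.015,0,1],[0,0,0.94,0.23,0.015,0,1],[0,0,0,0,0,0,1]]'
python3 - <<'E'
from plan import *
st,M=show()
p=torov(st['tcp_pos'])*1000-[0,46,0];print(np.hypot(p[0],p[1]),np.degrees(np.arctan2(-p[0],-p[1])))
E
```

```text
clock: 7.85
tcp_pos: [0.4997, 0.1305, 0.1287]
orientation: [0.001, 0.56, 0.829, 0.001]
wrist_force: [0.9, 0.9, 5.8]
finger_gap: 0.0148
t 7.85 tcp [0.4997 0.1305 0.1287] rov [-0.0737  0.0009  0.1287] gap 0.0148 F [0.9 0.9 5.8] T [ 0.22 -0.36 -0.07]
toolx yaw deg 111.9 rel rover 122.16 z [ 3.2e-03  7.0e-04 -1.0e+00] q [ 0.1    0.254 -0.294  1.02   0.    -0.282]
86.37681685380983 58.53270395871201
```

```bash
python3 -m inch '[[0,0,0.94,0.23,0.015,0,1],[0,0,0.94,0.23,0.015,0,1],[0,0,0.94,0.23,0.015,0,1],[0,0,0.94,0.23,0.015,0,1],[0,0,0.47,0.115,0.004,0,1],[0,0,0,0,0,0,1]]'
python3 - <<'E'
from plan import *
st,M=show()
p=torov(st['tcp_pos'])*1000-[0,46,0];print(np.hypot(p[0],p[1]),np.degrees(np.arctan2(-p[0],-p[1])))
cv2.imwrite('pics/f_top.png',env.read_camera('top')[160:400,160:480,::-1].repeat(2,0).repeat(2,1))
E
```

```text
clock: 8.45
tcp_pos: [0.4959, 0.1809, 0.1287]
orientation: [0.001, 0.776, 0.63, 0.001]
wrist_force: [1.5, 0.5, 8.1]
finger_gap: 0.0149
t 8.45 tcp [0.4959 0.1809 0.1287] rov [-0.0864  0.0498  0.1287] gap 0.0149 F [1.5 0.5 8.1] T [ 0.13 -0.33  0.08]
toolx yaw deg 78.15 rel rover 88.42 z [ 3.1e-03  3.0e-04 -1.0e+00] q [ 0.198  0.275 -0.266  1.027 -0.     0.405]
86.46275031733603 92.50955839256693
```

View pics/f_top.png

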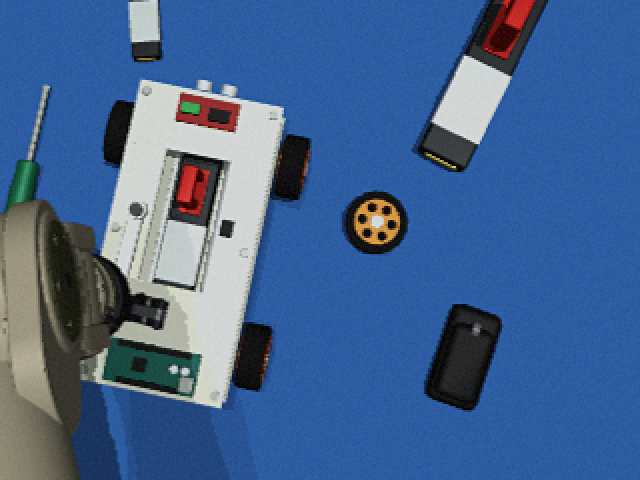

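```bash
python3 -m inch '[[0,0,0,0,0,0,0.5],[0,0,0,0,0,0,0],[0,0,0,0,0,0,0],[0,0,0,0,0,-0.4,0],[0,0,0,0,0,-0.8,0],[0,0,0,0,0,-0.8,0],[0,0,0,0,0.6,-0.4,0],[0,0,0,-0.5,0.7,0,0],[0,0,0,-0.5,0.7,0,0],[0,0,0,0,0,0,0],[0,0,0,0,0,0,0]]'
python3 - <<'E'
from plan import *
st,M=show()
cv2.imwrite('pics/g_wrist.png',env.read_camera('wrist')[:,:,::-1])
cv2.imwrite('pics/g_side.png',env.read_camera('side')[200:440,180:500,::-1].repeat(2,0).repeat(2,1))
cv2.imwrite('pics/g_top.png',env.read_camera('top')[160:400,160:480,::-1].repeat(2,0).repeat(2,1))
print(proj('wrist',rov(.035,0,.145),st))
E
```

```text
clock: 9.6
tcp_pos: [0.5813, 0.1097, 0.2466]
orientation: [-0.001, 0.778, 0.629, -0.001]
wrist_force: [-0.5, -0.1, -0.2]
finger_gap: 0.0854
t 9.6 tcp [0.5813 0.1097 0.2466] rov [ 0.0104 -0.0051  0.2466] gap 0.0854 F [-0.5 -0.1 -0.2] T [ 0.05 -0.01  0.01]
toolx yaw deg 77.92 rel rover 88.18 z [-0.0025  0.     -1.    ] q [0.051 0.345 0.128 1.356 0.    0.262]
[330.38982067 272.30714651]
```

View pics/g_wrist.png

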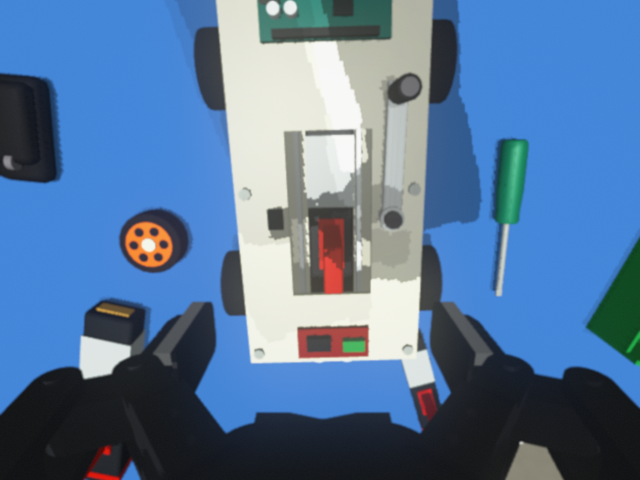

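View pics/g_side.png

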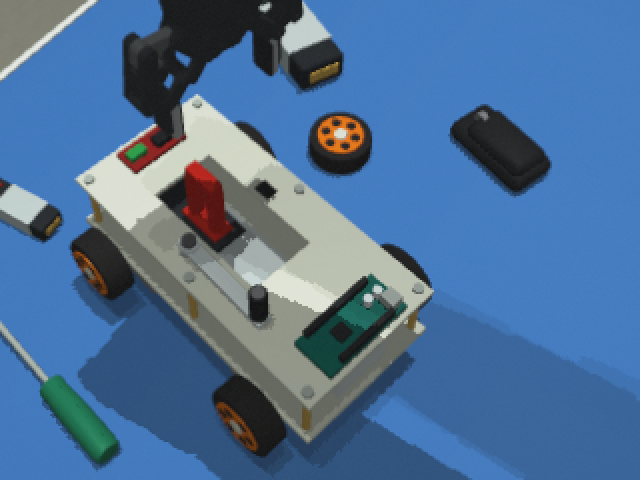

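View pics/g_top.png

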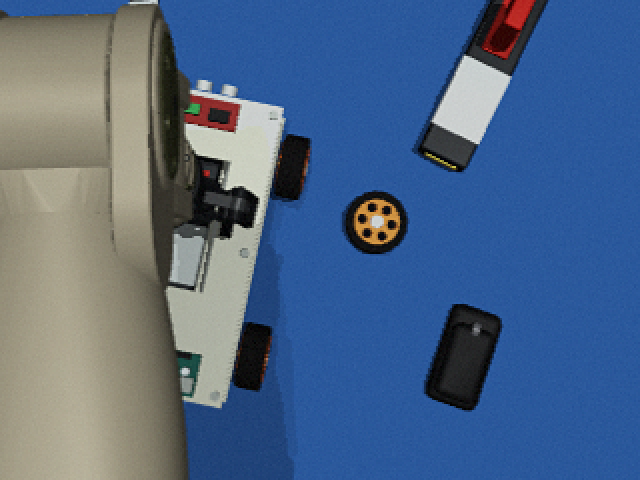

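```bash
python3 - <<'E'
from plan import *
im=cv2.imread('pics/g_wrist.png')
cv2.imwrite('pics/g2.png',cv2.resize(im[120:305,270:450],None,fx=3.2,fy=3.2,interpolation=cv2.INTER_CUBIC))
E
```

```text
(no output)
```

View pics/g2.png

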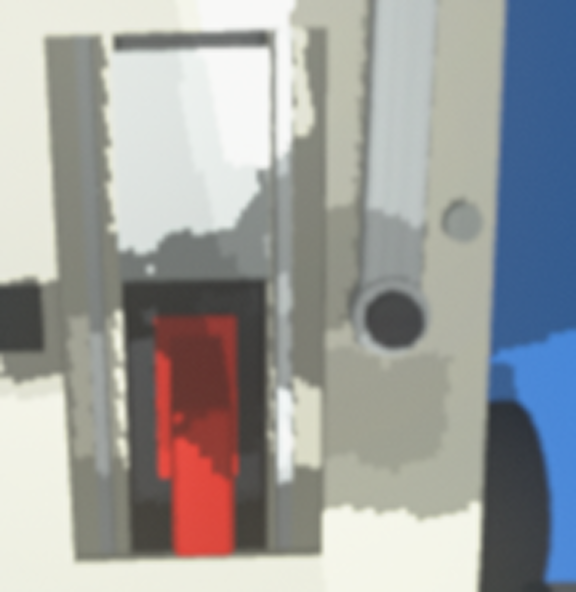

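```bash
python3 - <<'E'
from plan import *
import ast
st=env.get_state()
f=lambda u,v:((u+.5)/3.2+269.5,(v+.5)/3.2+119.5)
for nm,u,v,z in (('hTR',48,38,.113),('hTL',326,30,.113),('hNR',78,557,.113),('hNL',322,552,.113),('hdl nose R',173,555,.145),('hdl nose L',234,553,.145),('pack edge R tailish',125,285,.076),('pack edge L tailish',267,283,.076),('pack R nose',130,550,.076),('pack L nose',275,550,.076)):
    P=onz('wrist',f(u,v),z,st); print(nm,P.round(4),(torov(P)*1000).round(1))
# bar edges: pivot & knob
im=cv2.imread('pics/g_wrist.png')
hsv=cv2.cvtColor(im,cv2.COLOR_BGR2HSV)
for nm,p,z in(('knob top',(405.5,86),.156),('pivot',f(394,318),.125)):
    P=onz('wrist',p,z,st);print(nm,(torov(P)*1000).round(1))
# handle in side view
K=cv2.imread('pics/g_side.png');cv2.imwrite('pics/g3.png',cv2.resize(K[140:300,140:320],None,fx=3.5,fy=3.5))
E
```

```text
hTR [0.5045 0.0994 0.113 ] [-63.4 -28.8 113. ]
hTL [0.5157 0.1615 0.113 ] [-63.4  34.2 113. ]
hNR [0.6309 0.077  0.113 ] [ 65.  -28.4 113. ]
hNL [0.6425 0.1387 0.113 ] [ 65.4  34.5 113. ]
hdl nose R [0.6209 0.104  0.145 ] [ 50.4  -3.6 145. ]
hdl nose L [0.6233 0.1177 0.145 ] [ 50.3  10.3 145. ]
pack edge R tailish [0.571  0.1013 0.076 ] [  1.8 -15.1  76. ]
pack edge L tailish [0.5784 0.1392 0.076 ] [ 2.3 23.5 76. ]
pack R nose [0.648  0.0857 0.076 ] [ 80.3 -16.7  76. ]
pack L nose [0.6567 0.1271 0.076 ] [81.5 25.5 76. ]
knob top [-87.5  48.8 156. ]
pivot [  1.2  49.1 125. ]
```

View pics/g3.png

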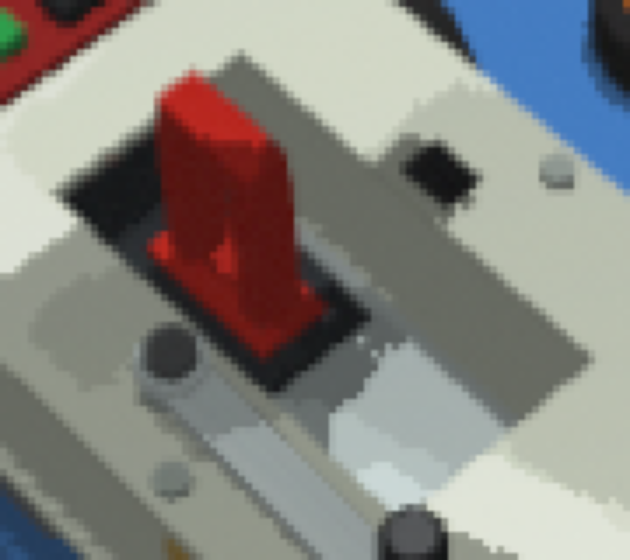

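```bash
sed -i 's/RV=np.array.*;RY=-.1792/RV=np.array([.5733,.1183]);RY=-.1780/' plan.py; python3 - <<'E'
from plan import *
to(rov(.032,.0015,.118),RY+np.pi/2)
E
```

```text
t 9.75 tcp [0.5805 0.1114 0.2475] rov [ 0.0083 -0.0056  0.2475] gap 0.0855 F [0.1 0.6 0.6] T [ 0.02 -0.   -0.  ]
toolx yaw deg 78.07 rel rover 88.27 z [-1.3e-03  1.0e-04 -1.0e+00] q [0.054 0.343 0.127 1.356 0.    0.262]
shift units [0.156 0.473 2.589] mm [  7.8  23.7 129.4]
turn units [-0.009  0.001 -0.216]
```

```bash
python3 -m inch '[[0,0,-0.22,0.15,0.46,0.5,0],[0,0,0,0,0,0.8,0],[0,0,0,0,0,0,0],[0,0,0,0,0,0,0]]'
python3 - <<'E'
from plan import *
st=env.get_state()
im=env.read_camera('wrist')[:,:,::-1]
cv2.imwrite('pics/h_wrist.png',im)
to(rov(.032,.0015,.118),RY+np.pi/2)
print(proj('wrist',rov(.050,.0015,.145),st),proj('wrist',rov(.014,.0015,.145),st))
E
```

```text
clock: 10.15
tcp_pos: [0.6041, 0.114, 0.1828]
orientation: [-0.001, 0.767, 0.642, -0.001]
wrist_force: [0.4, -0.9, 0.2]
finger_gap: 0.0855
t 10.2 tcp [0.6053 0.114  0.1843] rov [0.0323 0.0014 0.1843] gap 0.0854 F [ 0.3 -0.1  0.8] T [-0.02 -0.04 -0.01]
toolx yaw deg 79.84 rel rover 90.04 z [ 9.e-04 -0.e+00 -1.e+00] q [ 0.056  0.408  0.068  1.23  -0.     0.233]
shift units [ 1.000e-03 -7.000e-03  1.326e+00] mm [ 0.1 -0.4 66.3]
turn units [ 0.007 -0.001  0.005]
[322.53457193 306.12452598] [322.67596621 242.65832677]
```

View pics/h_wrist.png

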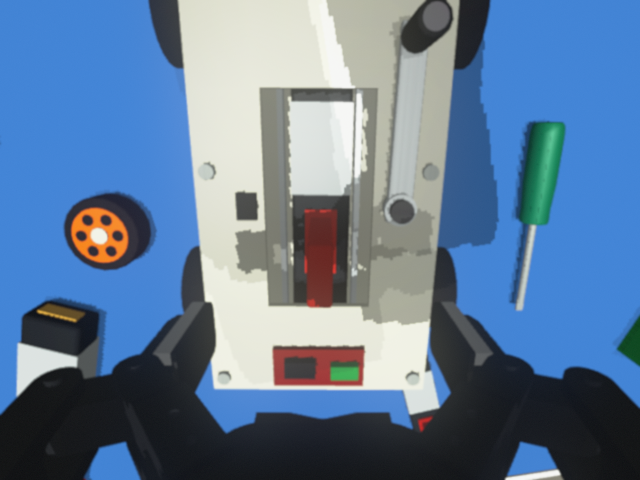

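```bash
python3 -m inch '[[0,0,0,-0.02,0,0.5,0],[0,0,0,0,0,0.5,0],[0,0,0,0,0,0.32,0],[0,0,0,0,0,0,0.5],[0,0,0,0,0,0,0.75],[0,0,0,0,0,0,1],[0,0,0,0,0,0,1],[0,0,0,0,0,0,1],[0,0,0,0,0,0,1]]' 60
python3 - <<'E'
from plan import *
show()
cv2.imwrite('pics/i_wrist.png',env.read_camera('wrist')[:,:,::-1])
cv2.imwrite('pics/i_side.png',env.read_camera('side')[200:440,180:500,::-1].repeat(2,0).repeat(2,1))
E
```

```text
clock: 11.1
tcp_pos: [0.6062, 0.1121, 0.1181]
orientation: [0.001, 0.767, 0.641, 0.001]
wrist_force: [-1.0, -1.2, 6.0]
finger_gap: 0.0132
t 11.1 tcp [0.6062 0.1121 0.1181] rov [ 0.0335 -0.0002  0.1181] gap 0.0132 F [-1.  -1.2  6. ] T [-0.08  0.11  0.03]
toolx yaw deg 79.76 rel rover 89.96 z [ 2.3e-03 -2.0e-04 -1.0e+00] q [ 0.053  0.443 -0.044  1.081 -0.     0.232]
```

View pics/i_wrist.png

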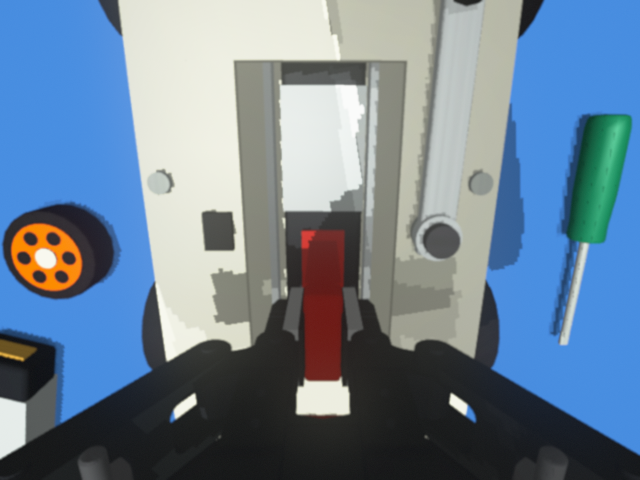

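View pics/i_side.png

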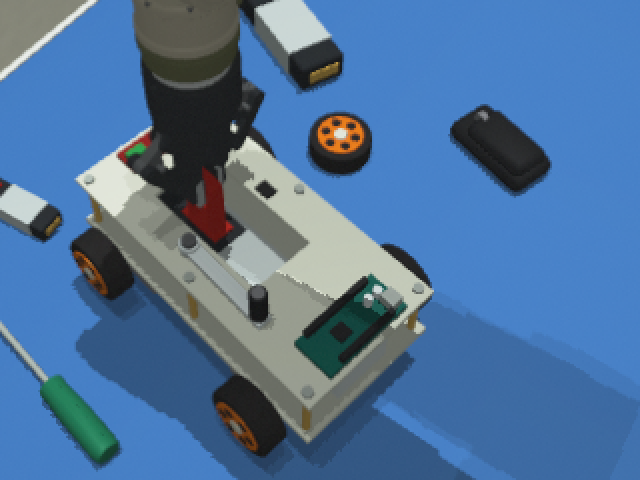

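```bash
cat > clr.py <<'E'
import numpy as np, cv2
def rect(a,b,c,d): return np.array([[a,c],[b,c],[b,d],[a,d]],np.float32)
obs={'floor':rect(-168,128,30,50),'deckT':rect(-168,-65,108,113),'brdT':rect(-168,-122,113,130),'deckN':rect(65,128,108,113),'brdN':rect(94,128,113,123),'stopT':rect(-164,-154,50,80),'stopN':rect(113,123,50,80)}
parts={'pack':rect(-90,90,0,26),'hdl':rect(7,43,26,95),'fing':rect(13,37,66,142),'body':rect(-18,68,142,260)}
def smp(P,n=80):
    return np.concatenate([P[i]+(P[(i+1)%4]-P[i])*np.linspace(0,1,n)[:,None] for i in range(4)])
def clear(mx,mz,th):
    c,s=np.cos(th),np.sin(th);M=np.array([[c,s],[-s,c]]);best=(1e9,)
    for pn,P in parts.items():
        Q=(P@M+[mx,mz]).astype(np.float32)
        for on,O in obs.items():
            d=min(min(-cv2.pointPolygonTest(O,(float(p[0]),float(p[1])),True) for p in smp(Q)),min(-cv2.pointPolygonTest(Q,(float(p[0]),float(p[1])),True) for p in smp(O)))
            if d<best[0]: best=(d,pn,on)
    return best
def tcp(mx,mz,th,g=(26,68)):
    c,s=np.cos(th),np.sin(th); return mx+c*g[0]-s*g[1], mz+s*g[0]+c*g[1]
E
python3 - <<'E'
from clr import *
W=[(7,50,0),(7,58,0),(-40,58,0),(-42,74,8),(-44,86,15),(-44,95,21),(-40,98,22),(-10,111,22),(20,125,22),(40,140,22),(60,160,20),(60,200,15),(40,260,0)]
pw=None
for w in W:
    if pw is not None:
        for t in np.linspace(0,1,6)[1:]:
            q=np.array(pw)*(1-t)+np.array(w)*t; b=clear(q[0],q[1],np.radians(q[2])); print(q.round(1),round(b[0],1),b[1:],np.round(tcp(q[0],q[1],np.radians(q[2])),1))
    pw=w
E
```

```text
[ 7.  51.6  0. ] 1.6 ('pack', 'floor') [ 33.  119.6]
[ 7.  53.2  0. ] 3.2 ('pack', 'floor') [ 33.  121.2]
[ 7.  54.8  0. ] 4.8 ('pack', 'floor') [ 33.  122.8]
[ 7.  56.4  0. ] 6.4 ('pack', 'floor') [ 33.  124.4]
[ 7. 58.  0.] 8.0 ('pack', 'floor') [ 33. 126.]
[-2.4 58.   0. ] 8.0 ('pack', 'floor') [ 23.6 126. ]
[-11.8  58.    0. ] 8.0 ('pack', 'floor') [ 14.2 126. ]
[-21.2  58.    0. ] 8.0 ('pack', 'floor') [  4.8 126. ]
[-30.6  58.    0. ] 8.0 ('pack', 'floor') [ -4.6 126. ]
[-40.  58.   0.] 8.0 ('pack', 'floor') [-14. 126.]
[-40.4  61.2   1.6] 8.7 ('pack', 'floor') [-16.3 129.9]
[-40.8  64.4   3.2] 9.4 ('pack', 'floor') [-18.6 133.7]
[-41.2  67.6   4.8] 10.1 ('pack', 'floor') [-21.  137.5]
[-41.6  70.8   6.4] 10.8 ('pack', 'floor') [-23.3 141.3]
[-42.  74.   8.] 10.9 ('pack', 'deckT') [-25.7 145. ]
[-42.4  76.4   9.4] 8.9 ('pack', 'deckT') [-27.9 147.7]
[-42.8  78.8  10.8] 6.8 ('pack', 'deckT') [-30.  150.5]
[-43.2  81.2  12.2] 4.8 ('pack', 'deckT') [-32.2 153.2]
[-43.6  83.6  13.6] 2.7 ('pack', 'deckT') [-34.3 155.8]
[-44.  86.  15.] 0.7 ('pack', 'deckT') [-36.5 158.4]
[-44.   87.
[... 1504 characters left out ...]
152.   20.8] 33.2 ('pack', 'deckT') [ 52.2 224.8]
[ 56.  156.   20.4] 38.4 ('pack', 'deckT') [ 56.7 228.8]
[ 60. 160.  20.] 43.6 ('pack', 'deckT') [ 61.2 232.8]
[ 60. 168.  19.] 47.5 ('pack', 'deckT') [ 62.4 240.8]
[ 60. 176.  18.] 52.8 ('pack', 'deckT') [ 63.7 248.7]
[ 60. 184.  17.] 59.3 ('pack', 'deckT') [ 65.  256.6]
[ 60. 192.  16.] 66.5 ('pack', 'deckT') [ 66.2 264.5]
[ 60. 200.  15.] 74.2 ('pack', 'deckT') [ 67.5 272.4]
[ 56. 212.  12.] 86.8 ('pack', 'deckT') [ 67.3 283.9]
[ 52. 224.   9.] 100.9 ('pack', 'deckT') [ 67.  295.2]
[ 48. 236.   6.] 116.0 ('pack', 'deckT') [ 66.7 306.3]
[ 44. 248.   3.] 127.4 ('pack', 'brdN') [ 66.4 317.3]
[ 40. 260.   0.] 137.0 ('pack', 'brdN') [ 66. 328.]
```

```bash
python3 - <<'E'
from clr import *
for mx,th in [(-35,0),(-40,0),(-45,0),(-38,8),(-38,12),(-38,16),(-42,16),(-34,16),(-38,20),(-34,20),(-38,22),(-34,22),(-30,22),(-34,24),(-28,24),(-24,24),(-20,24),(-10,24),(0,24),(10,24),(20,24),(30,24),(40,24)]:
    r=max((clear(mx,mz,np.radians(th))+(mz,) for mz in range(52,150,2)),key=lambda r:min(r[0],15)+0*r[-1])
    print(mx,th,'mz',r[-1],'clr',round(r[0],1),r[1:3],np.round(tcp(mx,r[-1],np.radians(th)),1))
E
```

```text
-35 0 mz 66 clr 16.0 ('pack', 'floor') [ -9. 134.]
-40 0 mz 66 clr 16.0 ('pack', 'floor') [-14. 134.]
-45 0 mz 66 clr 16.0 ('pack', 'floor') [-19. 134.]
-38 8 mz 74 clr 11.4 ('pack', 'deckT') [-21.7 145. ]
-38 12 mz 78 clr 9.0 ('pack', 'deckT') [-26.7 149.9]
-38 16 mz 82 clr 6.4 ('pack', 'deckT') [-31.8 154.5]
-42 16 mz 82 clr 5.3 ('pack', 'deckT') [-35.8 154.5]
-34 16 mz 82 clr 7.2 ('pack', 'floor') [-27.8 154.5]
-38 20 mz 86 clr 3.9 ('pack', 'deckT') [-36.8 158.8]
-34 20 mz 86 clr 5.2 ('pack', 'floor') [-32.8 158.8]
-38 22 mz 88 clr 2.7 ('pack', 'deckT') [-39.4 160.8]
-34 22 mz 88 clr 4.2 ('pack', 'deckT') [-35.4 160.8]
-30 22 mz 88 clr 4.3 ('pack', 'floor') [-31.4 160.8]
-34 24 mz 90 clr 3.1 ('pack', 'deckT') [-37.9 162.7]
-28 24 mz 92 clr 3.7 ('pack', 'deckT') [-31.9 164.7]
-24 24 mz 92 clr 5.3 ('pack', 'deckT') [-27.9 164.7]
-20 24 mz 92 clr 5.4 ('pack', 'floor') [-23.9 164.7]
-10 24 mz 94 clr 7.4 ('pack', 'floor') [-13.9 166.7]
0 24 mz 98 clr 9.6 ('pack', 'deckT') [ -3.9 170.7]
10 24 mz 100 clr 10.5 ('pack', 'deckN') [  6.1 172.7]
20 24 mz 106 clr 10.4 ('pack', 'deckT') [ 16.1 178.7]
30 24 mz 148 clr 11.0 ('pack', 'deckT') [ 26.1 220.7]
40 24 mz 136 clr 15.3 ('pack', 'deckT') [ 36.1 208.7]
```

```bash
python3 - <<'E'
from clr import *
print('best per theta')
for th in (0,4,8,10,12,14,16,18,20,22):
    r=max((clear(mx,mz,np.radians(th))+(mx,mz) for mx in range(-46,6,2) for mz in range(60+th,80+th,2)),key=lambda r:r[0])
    print(th,r[3:],round(r[0],1),r[1:3])
print('22deg draw')
for mx in range(-30,61,10):
    r=max((clear(mx,mz,np.radians(22))+(mz,) for mz in range(80,150,2)),key=lambda r:min(r[0],13))
    print(mx,'mz',r[-1],round(r[0],1),r[1:3])
E
```

```text
best per theta
0 (-46, 66) 16.0 ('pack', 'floor')
4 (-38, 70) 13.7 ('pack', 'floor')
8 (-36, 74) 11.5 ('pack', 'floor')
10 (-36, 76) 10.4 ('pack', 'floor')
12 (-36, 78) 9.3 ('pack', 'floor')
14 (-34, 80) 8.2 ('pack', 'floor')
16 (-34, 82) 7.2 ('pack', 'floor')
18 (-28, 86) 6.4 ('pack', 'deckT')
20 (-2, 96) 6.8 ('pack', 'deckT')
22 (-6, 94) 9.0 ('pack', 'deckN')
22deg draw
-30 mz 88 4.3 ('pack', 'floor')
-20 mz 90 6.3 ('pack', 'floor')
-10 mz 92 8.3 ('pack', 'floor')
0 mz 96 8.6 ('pack', 'deckN')
10 mz 100 8.5 ('pack', 'deckN')
20 mz 104 8.5 ('pack', 'deckN')
30 mz 148 11.2 ('pack', 'deckT')
40 mz 130 13.7 ('pack', 'deckT')
50 mz 122 14.0 ('pack', 'deckN')
60 mz 126 13.9 ('pack', 'deckN')
```

```bash
cat > path.py <<'E'
from clr import *
W=[(7,50,0,1),(7,62,0,3),(-38,66,0,6),(-36,74,8,4),(-34,82,16,4),(-26,86.5,19,2),(-12,91.5,22,2),(0,96,22,2),(20,104.5,22,3),(40,115,22,3),(60,127,22,3),(66,165,16,3),(45,250,0,6)]
E
python3 - <<'E'
from path import *
p=W[0]
for w in W[1:]:
    print('->',w)
    for i in range(w[3]):
        t0,t1=i/w[3],(i+1)/w[3]
        a=np.array(p[:3])*(1-t0)+np.array(w[:3])*t0;b=np.array(p[:3])*(1-t1)+np.array(w[:3])*t1
        A=np.array(tcp(a[0],a[1],np.radians(a[2])));B=np.array(tcp(b[0],b[1],np.radians(b[2])))
        d=B-A;th=np.radians(a[2]);ty=d@[np.cos(th),np.sin(th)];tz=-(d@[-np.sin(th),np.cos(th)])
        c=clear(b[0],b[1],np.radians(b[2]))
        print('turnx %.3f y %.3f z %.3f'%(-(b[2]-a[2])/8,ty/50,tz/50),'  tcp',B.round(1),'clr',round(c[0],1),c[1:])
    p=w
E
```

```text
-> (7, 62, 0, 3)
turnx -0.000 y 0.000 z -0.080   tcp [ 33. 122.] clr 4.0 ('pack', 'floor')
turnx -0.000 y 0.000 z -0.080   tcp [ 33. 126.] clr 8.0 ('pack', 'floor')
turnx -0.000 y 0.000 z -0.080   tcp [ 33. 130.] clr 12.0 ('pack', 'floor')
-> (-38, 66, 0, 6)
turnx -0.000 y -0.150 z -0.013   tcp [ 25.5 130.7] clr 12.7 ('pack', 'floor')
turnx -0.000 y -0.150 z -0.013   tcp [ 18.  131.3] clr 13.3 ('pack', 'floor')
turnx -0.000 y -0.150 z -0.013   tcp [ 10.5 132. ] clr 14.0 ('pack', 'floor')
turnx -0.000 y -0.150 z -0.013   tcp [  3.  132.7] clr 14.7 ('pack', 'floor')
turnx -0.000 y -0.150 z -0.013   tcp [ -4.5 133.3] clr 15.3 ('pack', 'floor')
turnx -0.000 y -0.150 z -0.013   tcp [-12. 134.] clr 16.0 ('pack', 'floor')
-> (-36, 74, 8, 4)
turnx -0.250 y -0.038 z -0.057   tcp [-13.9 136.9] clr 14.9 ('pack', 'floor')
turnx -0.250 y -0.036 z -0.057   tcp [-15.8 139.6] clr 13.7 ('pack', 'floor')
turnx -0.250 y -0.035 z -0.057   tcp [-17.8 142.3] clr 12.6 ('pack', 'floor')
turnx -0.250 y -0.034 z -0.056   tcp [-19.7 145. ] clr 11.5 ('pack', 'floor')
-> (-34, 82, 16, 4)
turnx -0.250 y -0.032 z 
[... 1567 characters left out ...]
 3)
turnx 0.250 y 0.179 z -0.201   tcp [ 63.2 212.5] clr 26.1 ('pack', 'deckN')
turnx 0.250 y 0.171 z -0.205   tcp [ 67.7 225. ] clr 37.2 ('pack', 'brdN')
turnx 0.250 y 0.163 z -0.210   tcp [ 72.2 237.5] clr 48.1 ('pack', 'brdN')
-> (45, 250, 0, 6)
turnx 0.333 y 0.074 z -0.266   tcp [ 72.1 251.3] clr 60.5 ('pack', 'deckT')
turnx 0.333 y 0.060 z -0.266   tcp [ 72. 265.] clr 72.9 ('pack', 'deckT')
turnx 0.333 y 0.046 z -0.266   tcp [ 71.8 278.5] clr 87.8 ('pack', 'deckT')
turnx 0.333 y 0.033 z -0.265   tcp [ 71.6 291.8] clr 102.1 ('pack', 'brdN')
turnx 0.333 y 0.019 z -0.263   tcp [ 71.3 305. ] clr 114.8 ('pack', 'brdN')
turnx 0.333 y 0.006 z -0.261   tcp [ 71. 318.] clr 127.0 ('pack', 'brdN')
```

```bash
python3 -m inch '[[0,0,0,0,0,-0.04,1],[0,0,0,0,0,-0.04,1],[0,0,0,0,0,-0.04,1],[0,0,0,0,0,0,1],[0,0,0,0,0,0,1]]' 80
python3 - <<'E'
from plan import *
show()
E
python3 -m inch '[[0,0,0,0,-0.1,0,1],[0,0,0,0,-0.15,-0.02,1],[0,0,0,0,-0.15,-0.02,1],[0,0,0,0,-0.15,-0.02,1],[0,0,0,0,-0.15,-0.02,1],[0,0,0,0,-0.15,-0.02,1],[0,0,0,0,-0.05,0,1],[0,0,0,0,0,0,1],[0,0,0,0,0,0,1]]'
python3 - <<'E'
from plan import *
show()
cv2.imwrite('pics/j_wrist.png',env.read_camera('wrist')[:,:,::-1])
cv2.imwrite('pics/j_side.png',env.read_camera('side')[200:440,180:500,::-1].repeat(2,0).repeat(2,1))
E
```

```text
clock: 11.7
tcp_pos: [0.6051, 0.1123, 0.1224]
orientation: [-0.0, 0.767, 0.641, -0.0]
wrist_force: [-0.1, -0.2, -3.3]
finger_gap: 0.0126
t 11.7 tcp [0.6051 0.1123 0.1224] rov [ 0.0324 -0.0003  0.1224] gap 0.0126 F [-0.1 -0.2 -3.3] T [-0.07 -0.04 -0.04]
toolx yaw deg 79.77 rel rover 89.97 z [-7.e-04 -1.e-04 -1.e+00] q [ 0.053  0.441 -0.037  1.094 -0.     0.232]
clock: 12.6
tcp_pos: [0.5614, 0.1202, 0.1279]
orientation: [0.0, 0.767, 0.641, 0.0]
wrist_force: [0.1, -0.2, -3.4]
finger_gap: 0.0129
t 12.6 tcp [0.5614 0.1202 0.1279] rov [-0.0121 -0.0002  0.1279] gap 0.0129 F [ 0.1 -0.2 -3.4] T [-0.02 -0.14 -0.  ]
toolx yaw deg 79.77 rel rover 89.97 z [ 6.e-04 -1.e-04 -1.e+00] q [ 0.071  0.361 -0.145  1.064 -0.     0.25 ]
```

View pics/j_wrist.png

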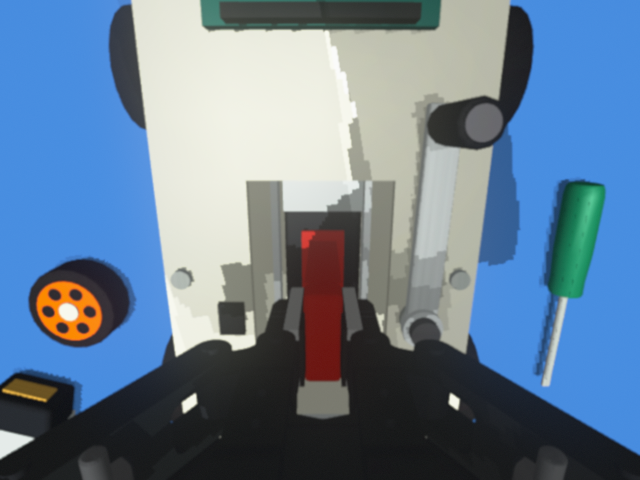

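View pics/j_side.png

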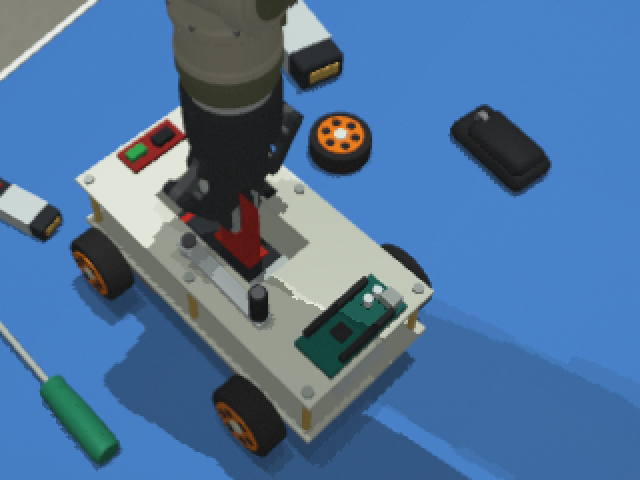

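```bash
python3 -m inch '[[0,0,0,0,0,-0.12,1],[-0.25,0,0,0,-0.038,-0.057,1],[-0.25,0,0,0,-0.036,-0.057,1],[-0.25,0,0,0,-0.035,-0.057,1],[-0.25,0,0,0,-0.034,-0.056,1],[0,0,0,0,0,0,1],[0,0,0,0,0,0,1]]'
python3 - <<'E'
from plan import *
st,M=show(); print('tilt',np.degrees(np.arctan2(M[:,1]@[0,0,1],np.hypot(M[0,1],M[1,1]))))
E
```

```text
clock: 13.4
tcp_pos: [0.5535, 0.1216, 0.1452]
orientation: [0.053, 0.765, 0.64, 0.045]
wrist_force: [0.3, 0.3, -4.0]
finger_gap: 0.0132
t 13.4 tcp [0.5535 0.1216 0.1452] rov [-0.0201 -0.0002  0.1452] gap 0.0132 F [ 0.3  0.3 -4. ] T [ 0.03  0.2  -0.01]
toolx yaw deg 79.78 rel rover 89.97 z [ 0.1368 -0.0246 -0.9903] q [ 0.095  0.235 -0.286  0.915 -0.037  0.271]
tilt 7.9905069976656256
```

Matches the plan (TCP −20, 145 at 8°), no contact. Continue the tilt.

```bash
python3 -m inch '[[-0.25,0,0,0,-0.032,-0.056,1],[-0.25,0,0,0,-0.031,-0.055,1],[-0.25,0,0,0,-0.03,-0.054,1],[-0.25,0,0,0,-0.028,-0.054,1],[0,0,0,0,0,0,1],[0,0,0,0,0,0,1]]'
python3 - <<'E'
from plan import *
st,M=show(); print('tilt',np.degrees(np.arctan2(M[:,1]@[0,0,1],np.hypot(M[0,1],M[1,1]))))
cv2.imwrite('pics/k_side.png',env.read_camera('side')[200:440,180:500,::-1].repeat(2,0).repeat(2,1))
E
```

```text
clock: 14.0
tcp_pos: [0.5457, 0.123, 0.1543]
orientation: [0.106, 0.76, 0.635, 0.089]
wrist_force: [-0.2, 0.0, -3.8]
finger_gap: 0.0124
t 14.0 tcp [0.5457 0.123  0.1543] rov [-0.028  -0.0003  0.1543] gap 0.0124 F [-0.2  0.  -3.8] T [ 0.1   0.36 -0.05]
toolx yaw deg 79.77 rel rover 89.97 z [ 0.2701 -0.0489 -0.9616] q [ 0.122  0.124 -0.433  0.748 -0.082  0.29 ]
tilt 15.933995406273512
```

View pics/k_side.png

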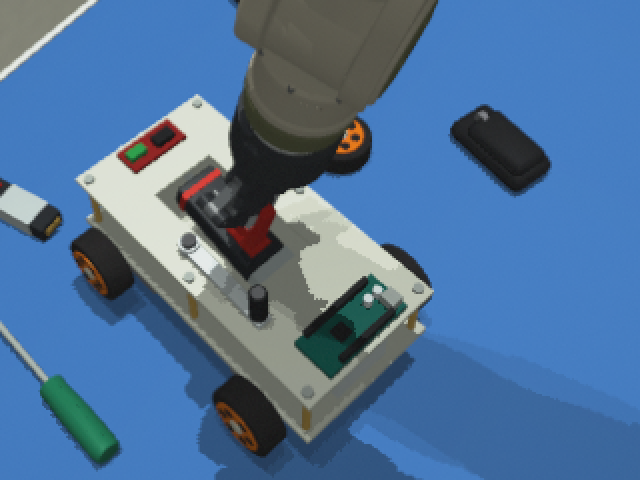

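```bash
python3 -m inch '[[-0.19,0,0,0,0.054,-0.034,1],[-0.19,0,0,0,0.054,-0.032,1],[-0.19,0,0,0,0.113,-0.015,1],[-0.19,0,0,0,0.113,-0.011,1],[0,0,0,0,0.128,0.003,1],[0,0,0,0,0,0,1],[0,0,0,0,0,0,1]]'
python3 - <<'E'
from plan import *
st,M=show(); print('tilt',np.degrees(np.arctan2(M[:,1]@[0,0,1],np.hypot(M[0,1],M[1,1]))))
cv2.imwrite('pics/l_side.png',env.read_camera('side')[200:440,180:500,::-1].repeat(2,0).repeat(2,1))
cv2.imwrite('pics/l_wrist.png',env.read_camera('wrist')[:,:,::-1])
E
```

```text
clock: 14.75
tcp_pos: [0.5661, 0.1193, 0.1665]
orientation: [0.147, 0.753, 0.629, 0.123]
wrist_force: [-1.0, 1.0, -4.1]
finger_gap: 0.0128
t 14.75 tcp [0.5661 0.1193 0.1665] rov [-0.0073 -0.0003  0.1665] gap 0.0128 F [-1.   1.  -4.1] T [0.09 0.66 0.02]
toolx yaw deg 79.76 rel rover 89.95 z [ 0.3699 -0.0668 -0.9267] q [ 0.128  0.084 -0.485  0.632 -0.114  0.286]
tilt 22.07911469298395
```

View pics/l_side.png

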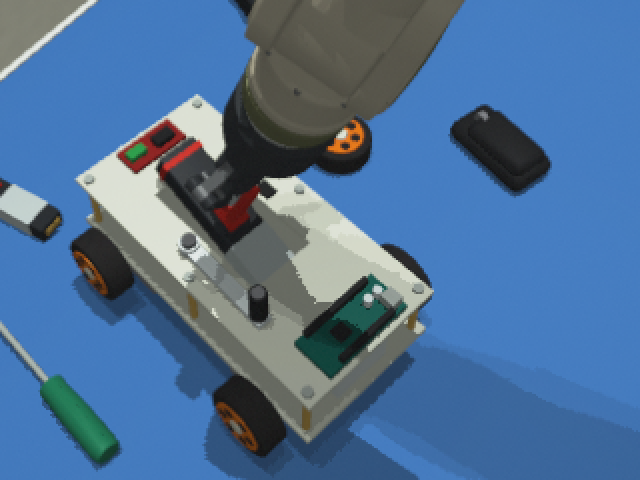

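View pics/l_wrist.png

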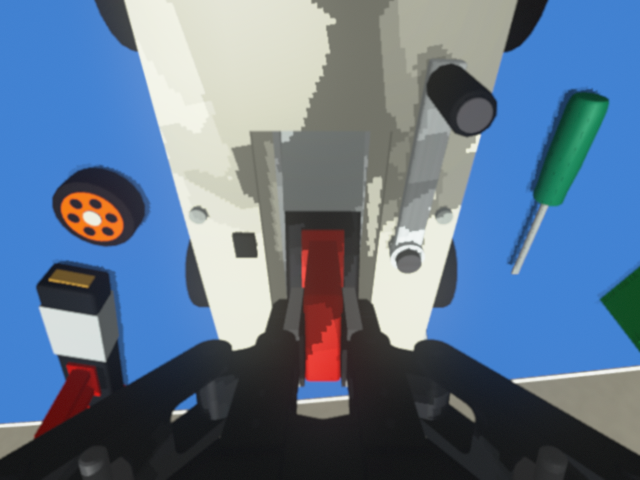

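```bash
python3 -m inch '[[0,0,0,0,0.128,0.003,1],[0,0,0,0,0.145,-0.003,1],[0,0,0,0,0.145,-0.003,1],[0,0,0,0,0.145,-0.003,1],[0,0,0,0,0.15,-0.015,1],[0,0,0,0,0.15,-0.015,1],[0,0,0,0,0,0,1],[0,0,0,0,0,0,1]]'
python3 - <<'E'
from plan import *
st,M=show(); print('tilt',np.degrees(np.arctan2(M[:,1]@[0,0,1],np.hypot(M[0,1],M[1,1]))))
cv2.imwrite('pics/m_side.png',env.read_camera('side')[200:440,180:500,::-1].repeat(2,0).repeat(2,1))
E
```

```text
clock: 15.65
tcp_pos: [0.6044, 0.1124, 0.1842]
orientation: [0.147, 0.753, 0.629, 0.123]
wrist_force: [-0.6, 0.3, -3.5]
finger_gap: 0.0123
t 15.65 tcp [0.6044 0.1124 0.1842] rov [ 0.0316 -0.0003  0.1842] gap 0.0123 F [-0.6  0.3 -3.5] T [ 0.12  0.63 -0.01]
toolx yaw deg 79.76 rel rover 89.96 z [ 0.3696 -0.0669 -0.9268] q [ 0.105  0.135 -0.38   0.684 -0.105  0.264]
tilt 22.063008869043813
```

View pics/m_side.png

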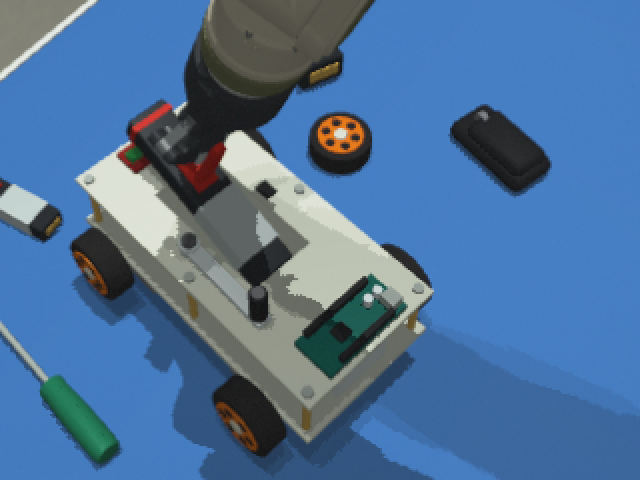

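Drawing out freely (force = weight only); the black tail end is emerging. Continue out and up, then level.

```bash
python3 -m inch '[[0,0,0,0,0.15,-0.015,1],[0,0,0,0,0.154,-0.024,1],[0,0,0,0,0.154,-0.024,1],[0,0,0,0,0.154,-0.024,1],[0.12,0,0,0,0.15,-0.2,1],[0.25,0,0,0,0.17,-0.2,1],[0.25,0,0,0,0.16,-0.21,1],[0.25,0,0,0,0.07,-0.26,1],[0.25,0,0,0,0.06,-0.26,1],[0,0,0,0,0,0,1],[0,0,0,0,0,0,1]]'
python3 - <<'E'
from plan import *
st,M=show(); print('tilt',np.degrees(np.arctan2(M[:,1]@[0,0,1],np.hypot(M[0,1],M[1,1]))))
cv2.imwrite('pics/n_side.png',env.read_camera('side')[200:440,180:500,::-1].repeat(2,0).repeat(2,1))
E
```

```text
clock: 16.8
tcp_pos: [0.6419, 0.1057, 0.2635]
orientation: [0.088, 0.762, 0.637, 0.074]
wrist_force: [0.8, 0.0, -3.9]
finger_gap: 0.0129
t 16.8 tcp [0.6419 0.1057 0.2635] rov [ 0.0698 -0.0003  0.2635] gap 0.0129 F [ 0.8  0.  -3.9] T [ 0.06  0.37 -0.04]
toolx yaw deg 79.76 rel rover 89.96 z [ 0.2248 -0.0406 -0.9736] q [ 0.065  0.27   0.038  1.115 -0.055  0.238]
tilt 13.201774614673392
```

View pics/n_side.png

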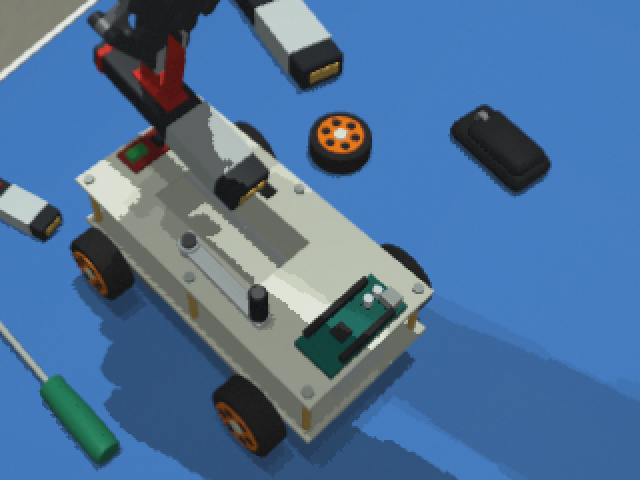

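```bash
python3 -m inch '[[0.25,0,0,0,0.04,-0.25,1],[0.3,0,0,0,0.03,-0.25,1],[0.3,0,0,0,0.02,-0.25,1],[0.3,0,0,0,0,-0.25,1],[0.3,0,0,0,0,-0.25,1],[0.2,0,0,0,0,-0.2,1],[0,0,0,0,0,0,1],[0,0,0,0,0,0,1],[0,0,0,0,0,0,1]]'
python3 - <<'E'
from plan import *
st,M=show(); print('tilt',np.degrees(np.arctan2(M[:,1]@[0,0,1],np.hypot(M[0,1],M[1,1]))))
for n in('side','top','wrist'): cv2.imwrite(f'pics/o_{n}.png',env.read_camera(n)[:,:,::-1])
E
```

```text
clock: 17.75
tcp_pos: [0.6355, 0.1069, 0.3352]
orientation: [-0.001, 0.767, 0.641, -0.001]
wrist_force: [-0.0, -0.4, -3.9]
finger_gap: 0.0129
t 17.75 tcp [0.6355 0.1069 0.3352] rov [ 6.330e-02 -2.000e-04  3.352e-01] gap 0.0129 F [-0.  -0.4 -3.9] T [ 0.03 -0.07 -0.03]
toolx yaw deg 79.79 rel rover 89.99 z [-0.002 -0.    -1.   ] q [0.042 0.47  0.532 1.634 0.    0.22 ]
tilt -0.11098455863074766
```

View pics/o_side.png

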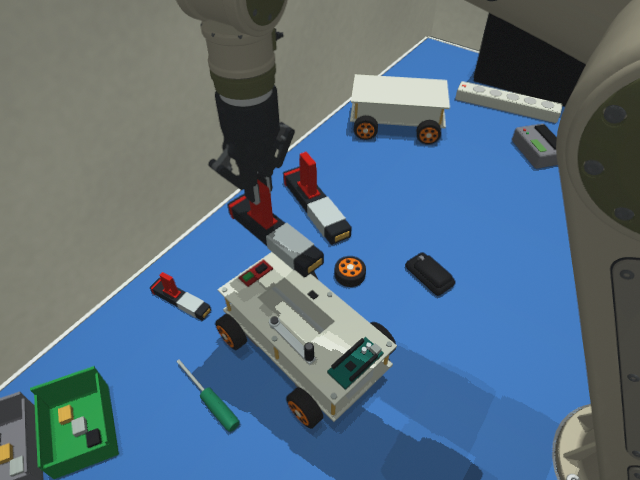

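View pics/o_wrist.png

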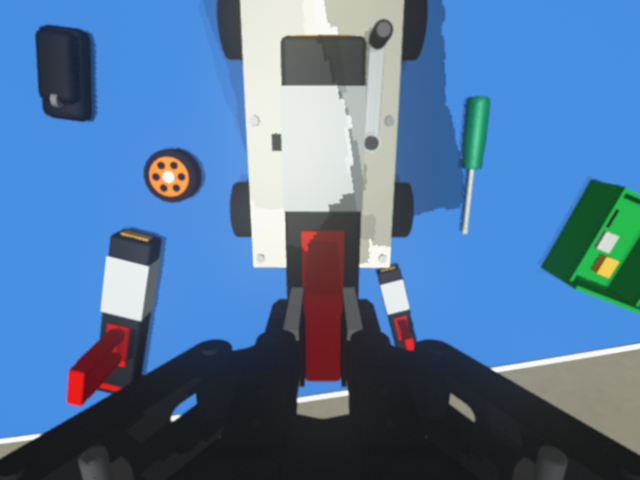

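View pics/o_top.png

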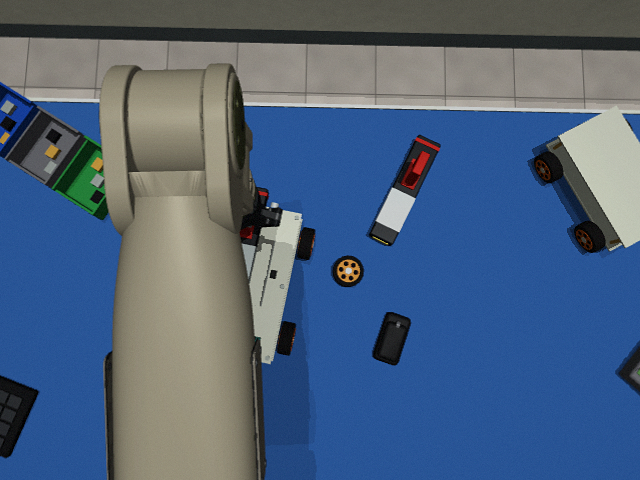

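```bash
python3 -m inch '[[0,0,0,0,0,0,1],[0,0,0,0,0,0,1],[0,0,0,0,0,0,1],[0,0,0,0,0,0,1],[0,0,0,0,0,0,1]]'
python3 - <<'E'
from plan import *
st,M=show(); print('qvel',np.abs(st['qvel']).max())
for x,y,z in((-90,20,26),(-90,-20,26),(-90,20,0),(-90,-20,0),(43,7,95),(7,7,95)):
    for a in(0,2):
        c,s=np.cos(np.radians(a)),np.sin(np.radians(a)); dx,dz=x-25,z-88; dx,dz=c*dx-s*dz,s*dx+c*dz; dx+=-1;dz+=20
        P=st['tcp_pos']+M@(np.array([y,dx,-dz])/1000); print((x,y,z),a,'wrist',proj('wrist',P,st).round(0),'side',proj('side',P).round(0),'z',P[2].round(3))
im=cv2.imread('pics/o_side.png')[170:290,210:340];cv2.imwrite('pics/p_side.png',cv2.resize(im,None,fx=4.5,fy=4.5,interpolation=cv2.INTER_CUBIC))
E
```

```text
clock: 18.4
tcp_pos: [0.636, 0.1067, 0.3362]
orientation: [-0.0, 0.767, 0.641, -0.0]
wrist_force: [-0.2, 0.4, -3.7]
finger_gap: 0.0125
t 18.4 tcp [0.636  0.1067 0.3362] rov [ 6.380e-02 -3.000e-04  3.362e-01] gap 0.0125 F [-0.2  0.4 -3.7] T [ 0.01 -0.07  0.06]
toolx yaw deg 79.77 rel rover 89.97 z [-1.3e-03  2.0e-04 -1.0e+00] q [0.042 0.471 0.535 1.636 0.    0.22 ]
qvel 0.0025887093550850076
(-90, 20, 26) 0 wrist [367.  31.] side [302. 268.] z 0.294
(-90, 20, 26) 2 wrist [365.  38.] side [301. 268.] z 0.29
(-90, -20, 26) 0 wrist [278.  31.] side [323. 252.] z 0.294
(-90, -20, 26) 2 wrist [279.  38.] side [322. 253.] z 0.29
(-90, 20, 0) 0 wrist [361.  44.] side [303. 279.] z 0.268
(-90, 20, 0) 2 wrist [360.  52.] side [302. 279.] z 0.264
(-90, -20, 0) 0 wrist [284.  44.] side [323. 264.] z 0.268
(-90, -20, 0) 2 wrist [285.  52.] side [322. 264.] z 0.264
(43, 7, 95) 0 wrist [341. 381.] side [244. 180.] z 0.363
(43, 7, 95) 2 wrist [341. 381.] side [244. 180.] z 0.364
(7, 7, 95) 0 wrist [342. 292.] side [260. 192.] z 0.363
(7, 7, 95) 2 wrist [342. 291.] side [261. 193.] z 0.363
```

View pics/p_side.png

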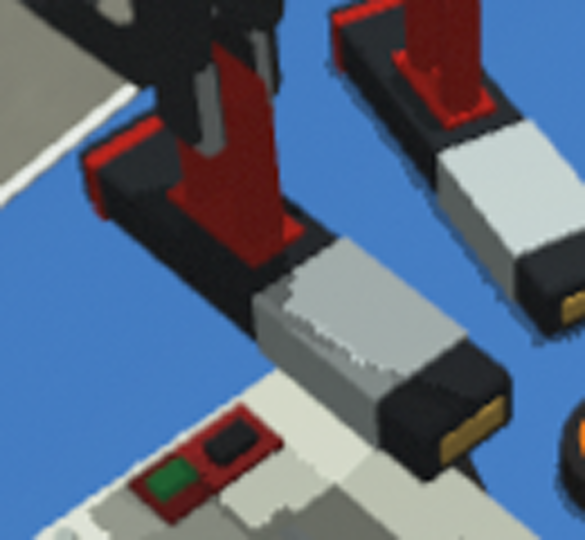

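```bash
python3 - <<'E'
import cv2,numpy as np
for n in 'ijlo':
    g=cv2.imread(f'pics/{n}_wrist.png').astype(float)
    v=g[195:245,290:298].mean(axis=(1,2)); d=np.abs(np.diff(v)); i=d.argmax()
    r=(g[215:260,310:335,2]-g[215:260,310:335,1]).mean(1); j=np.diff(r).argmax()
    print(n,'white/black row',195+i+.5,'subpix',195+(d[max(0,i-2):i+3]*np.arange(max(0,i-2),i+3)).sum()/d[max(0,i-2):i+3].sum()+.5,'red base row',215+j+.5)
E
```

```text
i white/black row 210.5 subpix 210.80053717839976 red base row 229.5
j white/black row 211.5 subpix 211.16257142857143 red base row 229.5
l white/black row 210.5 subpix 210.64107883817428 red base row 229.5
o white/black row 211.5 subpix 211.1547797422835 red base row 229.5
```

```bash
python3 - <<'E'
from plan import *
a=cv2.imread('pics/a_side.png').astype(int);o=cv2.imread('pics/o_side.png').astype(int)
for n,(x0,x1,y0,y1) in {'wheel':(330,370,252,290),'mouse':(402,458,250,298),'driver':(172,242,355,435)}.items():
    d=np.abs(a-o)[y0:y1,x0:x1].max(2); print(n,(d>60).mean().round(3))
print(env.hand_in()); print(env.get_state()['clock'])
E
```

```text
wheel 0.0
mouse 0.0
driver 0.0
the job is handed in; nothing more can be done
None
the job is handed in; nothing more can be done
```

I swung the keeper back by its knob to about 92°. In the wrist view it lies clear of the hatch along the left side. I then gripped the pack by its red handle, lifted it a few mm and moved it about 45 mm towards the tail. I tilted its nose up to 22°, drew it out slantwise and levelled it above the rover. I handed in at about 18.4 s of the 53 s allowed.

Last checks before handing in:
- **Grip and force:** the wrist force at every pause from first lift to the end was about 3.3–4 N, the pack's own weight, so I saw no contact with the rover.
- **Clearance:** the underside is at about 0.268 m, roughly 155 mm of air above the deck.
- **Level and still:** the gripper tilt is about 0.1° and the joints are at rest.
- **Other objects:** the screwdriver, spare wheel and mouse show no change in the side view.

One check disagreed slightly. The pack's tail edge appeared about 6 pixels from where I predicted it, which could mean a droop of up to 2°. The edges near the grip have moved less than half a pixel since the pack lay flat on the bay floor, so I took it as measuring error and the pack as level. The wrist camera and the fixed cameras also disagreed by 1–3 mm on where the rover is, and I used a value in between.

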